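# Clear the cafe plancha and hold its gas tap at the lighting click

## Task

Get the bakery's gas plancha ready to light: take the hand scraper, push all six loose pastry flakes off the plate into the gutter along its front (with the scraper, not the fingers), and stand the scraper back on the counter where you took it. Only when the plate is clear, press the knob of the gas tap's spring-return lever down past its first two clicks to the third and hold it there against the spring, as one does until the burner stays lit; finish while still holding it, and leave the other things standing on the counter alone.

Things in the scene. Friction and masses are not known exactly. Their poses are not given: they have to be found in the camera images.
- plancha: countertop gas plancha (steel griddle), fixed: 320 mm deep (own x), 340 wide (own y), origin on the counter under its middle, z up. Its front panel faces own -x, at x = -170 mm. Flat plate: top at z = 170, from x = -115 (front edge) to +145, y = -165 to +165 mm. Splash guards stand 40 mm (sides) and 45 mm (rear) above the plate; the front is open to the gutter
- plate_front_edge (a point): middle of the plate's front edge, on its top surface, where the gutter begins; axes as the plancha's
- gutter (a point): middle of the gutter's floor: an open trough 50 mm wide between the plate's front edge and the front lip (plancha x = -165 mm), as long as the plate is wide; floor 46 mm below the plate's top, lip 5 mm below it
- tap (a joint): gas tap's angle (rad): 0 = off. Its lever turns about a level axis square to the front panel (plancha y = -30, z = 95 mm); grows as the lever's knob is pressed DOWN. Clicks at 0.38, 0.77 and 1.15 (third = lighting position), end stop at 1.20. No click keeps it: let go, it springs back to 0. Pressing takes 3 to 5 N at first, up to 12 N after the second click, 8 N to hold
- tap_knob (a point): knob on the tap's lever: a level black pin 20 mm across, sticking out square from the front panel; this point is on its axis, 58 mm in front of the panel, the pin ends 22 mm farther out. It moves on a circle of 65 mm radius: at off it is to plancha +y of the axis, 30 degrees above level, at the third click 36 below (70 mm lower, 57 above the counter). Its axes turn with the lever
- scraper_grip (a point): hand scraper with a broad metal foot and a black bar handle across it: this point is the handle's middle, 52 mm above its underside. Handle 24 mm thick (own x), 92 long (own y), 40 high (32 to 72 mm above the underside), foot 44 (x) by 110 (y) by 16 mm high, pushes with either long side. 0.2 to 0.4 kg, stands upright
- scraper: the same scraper, origin at the middle of its underside, z up
- flake0_mid (a point): middle of a hard baked pastry flake lying loose on the plate, about 24 x 21 x 10 mm, 10 g
- flake1_mid (a point): middle of a hard baked pastry flake lying loose on the plate, about 28 x 20 x 9 mm, 10 g
- flake2_mid (a point): middle of a hard baked pastry flake lying loose on the plate, about 24 x 21 x 10 mm, 10 g
- flake3_mid (a point): middle of a hard baked pastry flake lying loose on the plate, about 28 x 20 x 9 mm, 10 g
- flake4_mid (a point): middle of a hard baked pastry flake lying loose on the plate, about 24 x 21 x 10 mm, 10 g
- flake5_mid (a point): middle of a hard baked pastry flake lying loose on the plate, about 28 x 20 x 9 mm, 10 g
- sugar_shaker: glass sugar shaker with a steel cone top, 66 mm across, 136 mm tall (leave it alone); origin at the middle of its underside
- cup: white mug, 82 mm across, 65 mm tall, handle on its own +y side (leave it alone); origin at the middle of its underside
- oil_bottle: clear bottle with black cap, 60 mm across, 190 mm tall (leave it alone); origin at the middle of its underside
- spice_pot: small steel pot with a lid, 57 mm across, 77 mm tall (leave it alone); origin at the middle of its underside
- pepper_mill: turned wooden pepper mill, 52 mm across, 150 mm tall (leave it alone); origin at the middle of its underside

How it is judged:
On the way, in this order (a step that is already met when the one before it is completed fails the run):
1. all six flakes lie in the gutter (z of flake0_mid in the frame of plancha between 0.115 and 0.16 m and x of flake0_mid in the frame of plancha between -0.17 and -0.105 m and z of flake1_mid in the frame of plancha between 0.115 and 0.16 m and x of flake1_mid in the frame of plancha between -0.17 and -0.105 m and z of flake2_mid in the frame of plancha between 0.115 and 0.16 m and x of flake2_mid in the frame of plancha between -0.17 and -0.105 m and z of flake3_mid in the frame of plancha between 0.115 and 0.16 m and x of flake3_mid in the frame of plancha between -0.17 and -0.105 m and z of flake4_mid in the frame of plancha between 0.115 and 0.16 m and x of flake4_mid in the frame of plancha between -0.17 and -0.105 m and z of flake5_mid in the frame of plancha between 0.115 and 0.16 m and x of flake5_mid in the frame of plancha between -0.17 and -0.105 m), for 0.1 s.
2. the scraper stands upright on the counter where it was taken, let go (distance of scraper_grip from where it was at the start of the episode below 0.06 m and angle between scraper's own z axis and vertical below 0.12 rad and height (world z) of scraper_grip below 0.058 m and linear speed of scraper below 0.02 m/s and contact force between the fingers and scraper below 0.1 N), for 0.2 s.
3. the tap is pressed to its third click and held there by the robot (value of joint tap above 1.08 rad and contact force between any of the fingers, the arm and tap above 1 N), for 0.5 s.
At the end, for the whole second after the job is handed in: All six flakes lie in the gutter, centres 10 mm or more below the plate's top; the scraper stands upright, let go, within 60 mm of where it stood; the tap is at its third click (above 1.08 rad), pressed by the robot with over 1 N, and stays so for the last second (all of step 1 and all of step 2 and all of step 3 and velocity of joint tap below 0.3 rad/s); the arm keeps its last pose, push and grip.
It fails at once if the fingers push a flake (contact force between the fingers and flake0 above 0.3 N or contact force between the fingers and flake1 above 0.3 N or contact force between the fingers and flake2 above 0.3 N or contact force between the fingers and flake3 above 0.3 N or contact force between the fingers and flake4 above 0.3 N or contact force between the fingers and flake5 above 0.3 N).
It fails at once if the tap is opened while a flake is not yet in the gutter (value of joint tap above 0.3 rad and not ((z of flake0_mid in the frame of plancha between 0.115 and 0.16 m and x of flake0_mid in the frame of plancha between -0.17 and -0.105 m) and (z of flake1_mid in the frame of plancha between 0.115 and 0.16 m and x of flake1_mid in the frame of plancha between -0.17 and -0.105 m) and (z of flake2_mid in the frame of plancha between 0.115 and 0.16 m and x of flake2_mid in the frame of plancha between -0.17 and -0.105 m) and (z of flake3_mid in the frame of plancha between 0.115 and 0.16 m and x of flake3_mid in the frame of plancha between -0.17 and -0.105 m) and (z of flake4_mid in the frame of plancha between 0.115 and 0.16 m and x of flake4_mid in the frame of plancha between -0.17 and -0.105 m) and (z of flake5_mid in the frame of plancha between 0.115 and 0.16 m and x of flake5_mid in the frame of plancha between -0.17 and -0.105 m))).
It fails at once if another thing on the counter is shifted by more than 30 mm or tipped (distance of any of sugar_shaker, cup, oil_bottle, spice_pot, pepper_mill from where it was at the start of the episode above 0.03 m or angle between any of sugar_shaker, cup, oil_bottle, spice_pot, pepper_mill's own z axis and vertical above 0.4 rad).
It also fails if it takes over 72 s, if anything falls off the work surface, if the arm or the gripper's body presses on something with over 40 N, if the wrist force passes 120 N, or if a joint passes its speed limit or range.

## Robot

A 6-joint arm with a two-finger parallel gripper is mounted at the origin on the work surface. World frame = base frame: x ahead of the robot, y to its left, z up, the work surface at z = 0. Lengths are in m, angles in rad, forces in N, time in s.
With the tool pointing down it reaches from about 0.35 to 0.975 m from the base axis. Payload 4.9 kg.
Tool frame: the origin (TCP) lies midway between the tips of the shut fingers; the grasp point (between the pads) lies 19 mm behind it; z points along the fingers, y is the line along which they close (so a half turn about z gives the same grasp; the last joint's range is limited). The gripper opens to 85 mm and grips with 20 to 120 N. Pads are 22 mm wide; open, the fingers measure 114 mm over their backs; the gripper's body (76 mm by 85 mm) begins 54 mm behind the grasp point. The pads swing forward as they close: fully open they stand 13 mm farther back than shut.
Start: joints at [-1.349, 0.053, 1.613, -0, 1.476, -0.119], TCP at [0.209, -0.589, 0.231] pointing down, gripper open.
Joint ranges: [-3.01, 3.01], [-1.01, 2.22], [0.06, 2.58], [-1.02, 4.17], [0.09, 2.62], [-3.14, 3.14]. Speed limits (rad/s): [2.57, 2.57, 3.14, 3.14, 3.14, 3.14].

## Interface

Orientations are given as a unit quaternion [w, x, y, z].
In Python, from plant import * gives the robot as it stands.
- The arm moves only by the tool jog_arm, never from a script. Its argument "targets" is a list of rows, each a list of 3 entries, a list of its own where there are three numbers: the shift along the tool's x, y, z in units of 25 mm (1.0 is 25 mm), then the turn, a rotation vector about the tool's x, y, z in units of 8 degrees (1.0 is 8 degrees), then the opening in per cent of the stroke, from 0 (shut) to 100 (fully open). A call has 1 to 8 rows; each row is the pose to reach, as a shift and turn from the pose commanded when the call began, along the tool's axes at that moment; what a row does not reach only later rows make up. A row lasts 1/8 s, in which the tool goes at most 62.5 mm and 10.7 degrees, less where a joint would pass 70% of its speed; a pose out of reach is approached as far as the arm can. A call with a gripper value outside its range is refused whole. The fingers move at their own pace and stop on an object; the grip force is fixed at half the most. Time passes only in rows, so rows that repeat a pose let the fingers close. It gives the time, the measured TCP pose, the force, the opening and the grip force at its end, in the units of the state.
- state(): the state, without advancing time (a new reading comes with each control period).
- grab_frame(name): name is "side" or "top" or "wrist"; returns (picture, depth): 480x640x3 uint8, red, green, blue; 480x640 float32, m along the optical axis (not along the pixel's ray), 0 where there is no reading.
- camera_params(name): a dict with "fovy" (degrees; the focal length in pixels is half the picture's height over the tangent of half this angle, whatever the lens; pixels are square), "cx", "cy" (the principal point, pixels), "dist" ([k1, k2, p1, p2, k3] as OpenCV has them; the pictures are not rectified), "rvec" (rotation vector, rad) and "tvec" (3), from world to camera coordinates, as OpenCV has them; the wrist camera has in their place "hand_eye" (4x4, takes a point from camera to tool coordinates, whose origin is the TCP and whose axes are the flange's). Camera axes: x right, y down, z forward; pixel columns grow to the right and rows downward; lengths in m; the calibration is good to about 2 mm. A picture is of the moment at which its call begins: read the wrist's pose just before it. camera_params takes no time and is no camera call.
- job_done(): hands the job in; it is judged then, once.
The state is a dict: "time": time; "joint_pos": joint angles; "joint_vel": joint speeds; "joint_efforts": joint torques, N m; "tool_pos": TCP position; "tool_rot": TCP orientation; "contact_force": force on the tool from outside, world axes, zero at the start; "ft_torque": the same for the moment, N m; "gripper_width": opening from 0.0 (shut) to 1.0 (fully open); "grasp_force": force on a finger pad.
Only numpy, scipy, OpenCV 4.12 (cv2) and the standard library are available. Lean on these libraries where they do the work, as an engineer would, in place of code of your own. Each camera call takes 0.05 s, during which the arm holds its last target. There are 200 camera calls.

## Working session

There is one attempt and no reset: what is moved stays moved. The work goes in short steps, Python scripts to look and compute and a tool call to move; the robot and the scene stay as the last step left them, time stands still between calls to the robot, and variables do not carry over. Pictures are saved under pics/ and viewed, at most 10 in all, crops included, and the job is handed in when it is done.

Besides the shell and the picture viewer there is one more tool, called after "Emit:" by a JSON object that holds its "op" and its "data". jog_arm: Moves the arm, as the interface text tells. Its arguments: {"type":"object","properties":{"targets":{"type":"array"}},"required":["targets"]}

```bash
mkdir -p pics; ls
cat > h.py <<'E'
from plant import *
import numpy as np, cv2
from scipy.spatial.transform import Rotation as R
def KD(p):
    f=240/np.tan(np.radians(p['fovy'])/2)
    return np.array([[f,0,p['cx']],[0,f,p['cy']],[0,0,1.]]),np.array(p['dist'],float)
def campose(n,s=None):
    p=camera_params(n);K,D=KD(p)
    if n=='wrist':
        s=s or state(); T=np.eye(4);w=s['tool_rot']
        T[:3,:3]=R.from_quat([w[1],w[2],w[3],w[0]]).as_matrix();T[:3,3]=s['tool_pos']
        T=T@np.array(p['hand_eye']);return K,D,T[:3,:3],T[:3,3]
    Rm=R.from_rotvec(np.ravel(p['rvec'])).as_matrix();return K,D,Rm.T,-Rm.T@np.ravel(p['tvec'])
def ray(C,uv):
    K,D,Rm,c=C
    u=cv2.undistortPoints(np.array(uv,float).reshape(-1,1,2),K,D)[:,0]
    return c,np.c_[u,np.ones(len(u))]@Rm.T
def onplane(C,uv,z):
    c,d=ray(C,uv);return c+d*((z-c[2])/d[:,2])[:,None]
def cloud(C,dep):
    v,u=np.mgrid[0:480,0:640];c,d=ray(C,np.c_[u.ravel(),v.ravel()])
    P=c+d*dep.ravel()[:,None];P[dep.ravel()==0]=np.nan
    return P.reshape(480,640,3)
def proj(C,P):
    K,D,Rm,c=C
    return cv2.projectPoints((np.atleast_2d(P)-c)@Rm,np.zeros(3),np.zeros(3),K,D)[0][:,0]
E
python3 - <<'E'
from h import *
print(state())
for n in('side','top'):
    im,d=grab_frame(n);cv2.imwrite(f'pics/{n}0.png',im[:,:,::-1]);np.savez(f'{n}0.npz',im=im,d=d)
    C=campose(n);print(n,C[3],C[2][:,2],camera_params(n))
E
```

```text
pics
{'time': 0.0, 'joint_pos': array([-1.34901801e+00,  5.33592240e-02,  1.61429302e+00, -1.59407344e-05,
        1.47599153e+00, -1.18964311e-01]), 'joint_vel': array([ 0.00184419,  0.00103435,  0.00096502, -0.00098704, -0.00146677,
       -0.00104902]), 'joint_efforts': array([-9.83018595e-05, -3.93685305e+01, -3.70175064e+01, -2.67495977e-05,
        7.05239800e-03,  3.13711084e-06]), 'tool_pos': array([ 0.20874662, -0.58845069,  0.23006213]), 'tool_rot': array([-1.02379884e-03,  9.85521232e-01,  1.69548960e-01, -6.06211318e-05]), 'contact_force': array([-0.74007519, -0.329901  ,  0.08016081]), 'ft_torque': array([-0.04304787, -0.06646226, -0.03050311]), 'grasp_force': 0.0, 'gripper_width': 1.0000480584234384}
side [0.04649382 0.75058044 0.73848958] [ 0.46655643 -0.69663081 -0.54500515] {'fovy': 48.98658660229758, 'cx': 316.4036016487423, 'cy': 238.12792586585763, 'dist': array([-0.10174396,  0.        ,  0.        ,  0.        ,  0.        ]), 'rvec': array([ 0.71652305, -2.43224259,  1.31305294]), 'tvec': array([0.46126277, 0.28552371, 0.90366609])}
top [ 0.32611122 -0.02735476  1.77294519] [ 0.13733731  0.00268159 -0.99052071] {'fovy': 43.497613657556506, 'cx': 316.13429622199817, 'cy': 231.12729628522737, 'dist': array([-0.03205236,  0.        ,  0.        ,  0.        ,  0.        ]), 'rvec': array([ 2.1208941 , -2.17477332,  0.1434027 ]), 'tvec': array([-0.00844448,  0.56690781,  1.71142504])}
```

View pics/top0.png

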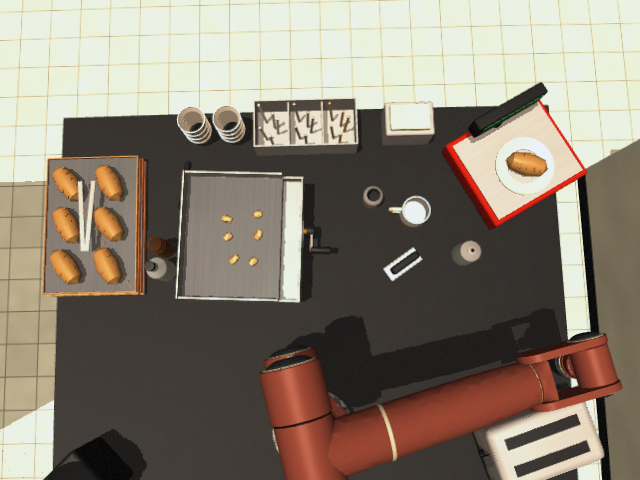

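View pics/side0.png

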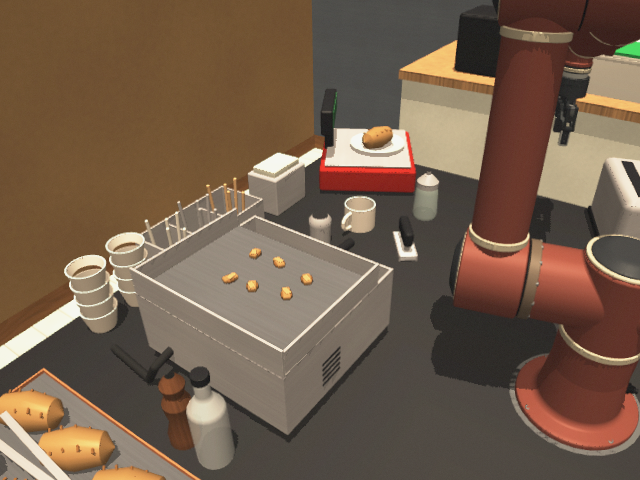

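The top view shows the plancha at (240,235) with its gutter on the right (world -y), six flakes at (222–262, 213–262), the tap lever at (320,245) and the scraper at (403,264). The spice pot is at (372,195), the cup at (412,210) and the shaker at (467,252). The mill and bottle are behind the plancha. The side view shows the same things, with the scraper at (405,240).

Run:
```python
from h import *
C=campose('top');S=campose('side')
t=np.load('top0.npz');s=np.load('side0.npz')
P=cloud(C,t['d']);Q=cloud(S,s['d'])
def rect(m,P):
    pts=P[m][:,:2].astype(np.float32);r=cv2.minAreaRect(pts*1000);return r
v,u=np.mgrid[0:480,0:640]
box=(u>165)&(u<310)&(v>160)&(v<310)
pl=box&(abs(P[...,2]-.17)<.006)
print('plate z',np.nanmedian(P[pl][:,2]),pl.sum(),rect(cv2.erode(pl.astype(np.uint8),np.ones((3,3)))>0,P))
al=box&(P[...,2]>.1); n,l,st,ce=cv2.connectedComponentsWithStats(al.astype(np.uint8))
k=1+st[1:,4].argmax();print('body',rect(l==k,P))
g=box&(abs(P[...,2]-.124)<.008);print('gutter',g.sum(),np.nanmedian(P[g],0),rect(cv2.erode(g.astype(np.uint8),np.ones((3,3)))>0,P) if g.sum()>20 else '')
print('table z',np.nanmedian(P[320:330,200:260,2]))
# flakes both views
def flakes(im,P,b):
    h=cv2.cvtColor(im,cv2.COLOR_RGB2HSV)
    m=((h[...,0]>8)&(h[...,0]<28)&(h[...,1]>110)&(h[...,2]>110)&b).astype(np.uint8)
    n,l,st,ce=cv2.connectedComponentsWithStats(m)
    return [(ce[i],st[i,4]) for i in range(1,n) if st[i,4]>12]
for nm,im,CC,b in(('top',t['im'],C,(u>190)&(u<280)&(v>180)&(v<290)),('side',s['im'],S,(u>190)&(u<340)&(v>225)&(v<320))):
    for c,a in flakes(im,None,b):print(nm,c.round(1),a,onplane(CC,c,.175)[0].round(4))
# scraper
sb=(u>375)&(u<432)&(v>240)&(v<288)
for lo,hi in((.008,.025),(.05,.09)):
    m=sb&(P[...,2]>lo)&(P[...,2]<hi);print('scr top',lo,m.sum(),np.nanmedian(P[m][:,2]),rect(m,P))
sb=(u>385)&(u<425)&(v>212)&(v<265)
for lo,hi in((.01,.025),(.05,.09)):
    m=sb&(Q[...,2]>lo)&(Q[...,2]<hi);print('scr side',lo,m.sum(),np.nanmedian(Q[m][:,2]),rect(m,Q))
# tap
tb=(u>300)&(u<345)&(v>220)&(v<265)&(P[...,2]>.03)
for a in(.05,.08,.1,.12,.14):
    m=tb&(abs(P[...,2]-a)<.012)&(u>303);print('tap',a,m.sum(),P[m].min(0) if m.any() else'',P[m].max(0) if m.any() else'')
for nm,(a,b,c,d) in dict(pot=(358,386,180,212),cup=(385,435,192,228),shaker=(450,485,235,270),bottle=(140,174,255,285),mill=(145,176,230,256)).items():
    m=(u>a)&(u<b)&(v>c)&(v<d)&(P[...,2]>.02);print(nm,rect(m,P)[:2],np.nanpercentile(P[m][:,2],98))
cv2.imwrite('pics/crop0.png',cv2.resize(np.hstack([t['im'][200:300,290:440],s['im'][190:290,290:440]]),None,fx=2.6,fy=2.6,interpolation=2)[:,:,::-1])
```

```text
plate z 0.16956448212544672 10439 ((540.48388671875, 203.21348571777344), (257.6153869628906, 324.666259765625), 86.99810791015625)
body ((537.3040161132812, 168.6261749267578), (341.38153076171875, 342.4205017089844), 87.32339477539062)
gutter 2063 [0.53020572 0.0481478  0.12331195] ((533.7429809570312, 48.013633728027344), (43.450714111328125, 323.7113952636719), 86.87186431884766)
table z -0.0002909639209813797
top [257.8 213.9] 46 [0.5985 0.1331 0.175 ]
top [226.4 218.5] 53 [0.5882 0.2178 0.175 ]
top [257.7 234.7] 50 [0.5421 0.134  0.175 ]
top [227.8 236.2] 44 [0.54   0.2143 0.175 ]
top [233.3 258.9] 48 [0.4784 0.1997 0.175 ]
top [253. 261.] 45 [0.4716 0.1473 0.175 ]
side [254.5 252.6] 90 [0.6007 0.1344 0.175 ]
side [278.5 261.9] 101 [0.5439 0.1344 0.175 ]
side [229.5 277.4] 115 [0.5895 0.2187 0.175 ]
side [306.4 278.7] 108 [0.4721 0.149  0.175 ]
side [251.6 285.5] 113 [0.5415 0.2159 0.175 ]
side [285.8 293. ] 120 [0.4793 0.2006 0.175 ]
scr top 0.008 327 0.014329003225592718 ((465.5895080566406, -280.8646240234375), (132.12472534179688, 160.4364776611328), 3.1988425254821777)
scr
[... 602 characters left out ...]
.12 132 [ 0.48961517 -0.05979493  0.10800964] [0.57453387 0.00821823 0.13189964]
tap 0.14 138 [ 0.48961517 -0.05979493  0.12818819] [ 0.51842275 -0.00476922  0.14691312]
pot ((662.283203125, -189.401123046875), (55.350040435791016, 55.62333679199219)) 0.07987851516558235
cup ((611.9569091796875, -301.4478759765625), (81.11512756347656, 105.67070770263672)) 0.07092743576396579
shaker ((488.91436767578125, -447.9544982910156), (61.4610710144043, 60.423770904541016)) 0.12903509356867818
bottle ((468.5650634765625, 442.20458984375), (82.27716064453125, 100.47439575195312)) 0.19370005642989174
mill ((530.5904541015625, 422.527587890625), (45.692928314208984, 45.18731689453125)) 0.1485081290563814
```

View pics/crop0.png

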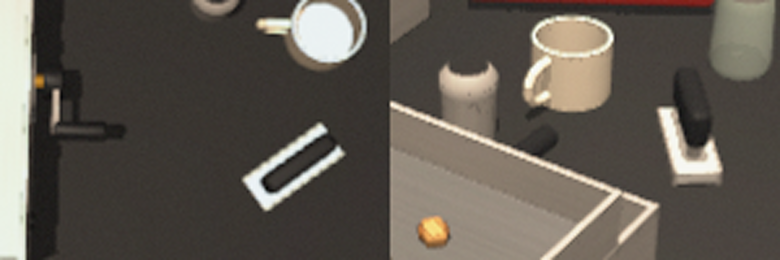

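The crop shows the lever's pin running right from the panel to about (125,130), and the scraper at (295,165). The scraper handle is at (0.466, -0.273), top at z 0.07, and its thin axis points at 33.5°. The flake positions from the two views agree to about 2 mm. Next I'll plan the first move.

```bash
cat >> h.py <<'E'
O=np.array([.540,.188]);YAW=np.radians(87.0)
X=np.array([np.cos(YAW),np.sin(YAW)]);Y=np.array([-X[1],X[0]])
def pl(x,y): return O+x*X+y*Y
def go(pos,yaw,s=None):
    "shift/turn units from the present pose to pos, tool down, tool y at world angle yaw deg"
    s=s or state();w=s['tool_rot'];A=R.from_quat([w[1],w[2],w[3],w[0]])
    a=np.radians(yaw);y=np.array([np.cos(a),np.sin(a),0]);z=np.array([0,0,-1.]);B=np.c_[np.cross(y,z),y,z]
    d=A.inv().apply(np.array(pos)-s['tool_pos'])/.025
    t=np.degrees((A.inv()*R.from_matrix(B)).as_rotvec())/8
    return d.round(2).tolist(),t.round(2).tolist()
E
python3 -c "
from h import *
print(go([.466,-.273,.19],33.4)); print(go([.466,-.273,.23],-18.5))"
```

```text
([13.91, -8.45, 1.63], [-0.01, -0.01, -12.98])
([13.92, -8.46, 0.03], [-0.01, -0.01, -6.5])
```

Emit:
{"op": "jog_arm", "data": {"targets": [[[1,-0.6,0],[0,0,-0.8],100],[[3,-1.8,0],[0,0,-2],100],[[5.2,-3.2,0],[0,0,-3.3],100],[[7.5,-4.5,0],[0,0,-4.6],100],[[9.7,-5.9,0],[0,0,-5.9],100],[[11.8,-7.2,0.3],[0,0,-7.2],100],[[13.2,-8,0.6],[0,0,-8.4],100],[[13.9,-8.45,1],[0,0,-9.4],100]]}}

```text
time: 1.1
tool_pos: [0.467, -0.2714, 0.2058]
tool_rot: [-0.0, 0.674, 0.738, 0.0]
contact_force: [-0.3, -0.2, 0.7]
gripper_width: 1.002
grasp_force: 0.0
```

```bash
python3 -c "
from h import *
s=state();print(s['tool_pos'],s['joint_vel'].round(2),go([.466,-.273,.19],33.4))"
```

```text
[ 0.46697972 -0.27143545  0.20575598] [ 0.28  0.1   0.05 -0.01 -0.15 -0.8 ] ([-0.06, -0.04, 0.63], [0.0, -0.0, -3.53])
```

Emit:
{"op": "jog_arm", "data": {"targets": [[[0,0,0],[0,0,-1.2],100],[[0,0,0],[0,0,-2.4],100],[[0,0,0],[0,0,-3.58],100],[[0,0,0],[0,0,-3.58],100],[[0,0,0],[0,0,-3.58],100]]}}

```text
time: 1.72
tool_pos: [0.4656, -0.2737, 0.206]
tool_rot: [-0.0, 0.475, 0.88, 0.0]
contact_force: [0.1, -0.2, -0.1]
gripper_width: 1.0
grasp_force: 0.0
```

Run:
```python
from h import *
s=state();C=campose('wrist',s);im,d=grab_frame('wrist');cv2.imwrite('pics/w0.png',im[:,:,::-1])
P=cloud(C,d);print('tcp',s['tool_pos'],C[3],proj(C,[.466,-.273,.07]))
near=np.hypot(P[...,0]-.466,P[...,1]+.273)<.08
for lo,hi in((.01,.025),(.055,.09)):
    m=near&(P[...,2]>lo)&(P[...,2]<hi)
    if m.sum()>20: print(lo,m.sum(),np.median(P[m][:,2]),cv2.minAreaRect((P[m][:,:2]*1000).astype(np.float32)))
print(go([.466,-.273,.033],33.4,s))
```

```text
tcp [ 0.4656473  -0.27370624  0.20599966] [ 0.42255671 -0.20946528  0.34853332] [[316.70696062 223.24304639]]
0.01 2828 0.015866248295444085 ((467.82830810546875, -275.01129150390625), (44.16423034667969, 110.3566665649414), 33.92593002319336)
0.055 3698 0.07075508446031012 ((466.951904296875, -273.8445739746094), (23.956035614013672, 89.48118591308594), 33.93547439575195)
([0.01, 0.03, 6.92], [-0.0, -0.0, -0.02])
```

View pics/w0.png

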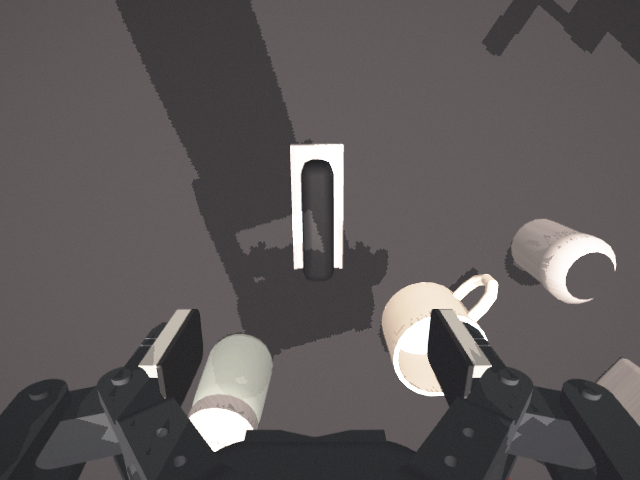

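The wrist view shows the scraper upright at (317,210), between the open fingers' lines. Its handle is at (0.467, -0.274) and its top at 0.071, as expected.

Emit:
{"op": "jog_arm", "data": {"targets": [[[0,0.05,1.5],[0,0,-0.06],100],[[0,0.05,3.5],[0,0,-0.06],100],[[0,0.05,5],[0,0,-0.06],100],[[0,0.05,6.3],[0,0,-0.06],100],[[0,0.05,7],[0,0,-0.06],100],[[0,0.05,7],[0,0,-0.06],100],[[0,0.05,7],[0,0,-0.06],0],[[0,0.05,7],[0,0,-0.06],0]]}}

```text
time: 2.78
tool_pos: [0.4679, -0.2739, 0.0331]
tool_rot: [0.002, 0.471, 0.882, -0.0]
contact_force: [0.7, 0.7, 1.1]
gripper_width: 0.608
grasp_force: 0.0
```

Emit:
{"op": "jog_arm", "data": {"targets": [[[0,0,0],[0,0,0],0],[[0,0,0],[0,0,0],0],[[0,0,0],[0,0,0],0]]}}

```text
time: 3.15
tool_pos: [0.4675, -0.2734, 0.0322]
tool_rot: [0.001, 0.471, 0.882, 0.0]
contact_force: [0.5, 1.3, 4.7]
gripper_width: 0.274
grasp_force: 59.4
```

Emit:
{"op": "jog_arm", "data": {"targets": [[[0,0,-0.4],[0,0,0],0],[[0,0,-1.6],[0,0,0],0],[[0,0,-3.2],[0,0,0],0],[[0,0,-5],[0,0,0],0],[[0,0,-7],[0,0,0],0],[[0,0,-8.4],[0,0,0],0],[[0,0,-9.2],[0,0,0],0],[[0,0,-9.2],[0,0,0],0]]}}

```text
time: 4.15
tool_pos: [0.4671, -0.2733, 0.2621]
tool_rot: [0.001, 0.471, 0.882, -0.0]
contact_force: [1.0, -0.6, -3.3]
gripper_width: 0.273
grasp_force: 59.5
```

```bash
python3 -c "
from h import *
s=state();print(s['tool_pos'],s['gripper_width'],s['contact_force'],pl(.095,-.03));print(go([*pl(.095,-.03),.262],87),go([*pl(-.17,-.03),.262],87))"
```

```text
[ 0.46707072 -0.27334948  0.26206901] 0.2734139396287093 [ 1.02376391 -0.59438114 -3.27496838] [0.5749308  0.28129973]
([16.02, 15.94, -0.02], [-0.0, 0.01, -6.64]) ([7.54, 9.58, -0.01], [-0.0, 0.01, -6.64])
```

Emit:
{"op": "jog_arm", "data": {"targets": [[[0.8,0.8,0],[0,0,-0.4],0],[[2.3,2.3,0],[0,0,-1.1],0],[[4,4,0],[0,0,-2],0],[[5.7,5.7,0],[0,0,-3],0],[[7.4,7.4,0],[0,0,-4],0],[[9,9,0],[0,0,-5],0],[[10.6,10.6,0],[0,0,-6],0],[[12,12,0],[0,0,-6.64],0]]}}

```text
time: 5.15
tool_pos: [0.5477, 0.1451, 0.2578]
tool_rot: [-0.002, 0.024, 1.0, -0.0]
contact_force: [0.9, -0.5, -3.0]
gripper_width: 0.274
grasp_force: 59.6
```

```bash
python3 -c "
from h import *
s=state();print(s['tool_pos'],s['joint_vel'].round(2));print(go([*pl(.095,-.03),.262],87))"
```

```text
[0.54766315 0.14506818 0.25784771] [ 0.68  0.39 -0.36 -0.01 -0.03 -0.02]
([-0.82, 5.5, -0.18], [-0.01, -0.04, 0.02])
```

Emit:
{"op": "jog_arm", "data": {"targets": [[[-0.2,1.7,0],[0,0,0],0],[[-0.5,3.5,0],[0,0,0],0],[[-0.7,4.9,0],[0,0,0],0],[[-0.73,5.58,0],[0,0,0],0],[[-0.73,5.58,0],[0,0,0],0],[[-0.73,5.58,0],[0,0,0],0]]}}

```text
time: 5.9
tool_pos: [0.5743, 0.2803, 0.2605]
tool_rot: [-0.001, 0.027, 1.0, -0.001]
contact_force: [0.5, 0.5, -2.9]
gripper_width: 0.272
grasp_force: 59.8
```

Run:
```python
from h import *
s=state();print(s['tool_pos'],s['contact_force'],go([*pl(.095,-.03),.204],87,s))
C=campose('top');im,d=grab_frame('top');cv2.imwrite('pics/top1.png',cv2.resize(im[140:320,140:340],None,fx=3,fy=3)[:,:,::-1])
```

```text
[0.57427053 0.28025905 0.26051675] [ 0.46654541  0.52667187 -2.91065119] ([-0.03, 0.05, 2.26], [-0.01, -0.01, -0.01])
```

View pics/top1.png

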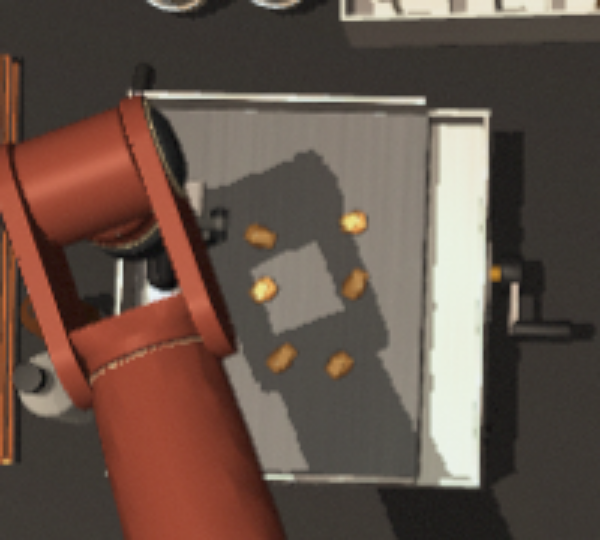

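The top view shows the tool behind the flakes (at about (160,260)), and all six flakes are still in their places. Now lowering to the plate.

Emit:
{"op": "jog_arm", "data": {"targets": [[[0,0,0.8],[0,0,0],0],[[0,0,1.5],[0,0,0],0],[[0,0,2],[0,0,0],0],[[0,0,2.15],[0,0,0],0],[[0,0,2.2],[0,0,0],0],[[0,0,2.2],[0,0,0],0]]}}

```text
time: 6.7
tool_pos: [0.5749, 0.2817, 0.207]
tool_rot: [0.001, 0.026, 1.0, 0.0]
contact_force: [0.2, 1.2, -3.5]
gripper_width: 0.275
grasp_force: 59.9
```

Emit:
{"op": "jog_arm", "data": {"targets": [[[0,0,0.06],[0,0,0],0],[[0,0,0.06],[0,0,0],0]]}}

```text
time: 6.95
tool_pos: [0.5746, 0.2816, 0.2051]
tool_rot: [0.0, 0.026, 1.0, 0.0]
contact_force: [0.1, -0.9, -4.2]
gripper_width: 0.272
grasp_force: 59.9
```

Emit:
{"op": "jog_arm", "data": {"targets": [[[0,0,0.06],[0,0,0],0],[[0,-0.4,0.06],[0,0,0],0],[[0,-0.9,0.06],[0,0,0],0],[[0,-1.4,0.06],[0,0,0],0],[[0,-1.9,0.06],[0,0,0],0],[[0,-2.4,0.06],[0,0,0],0],[[0,-2.9,0.06],[0,0,0],0],[[0,-3.4,0.06],[0,0,0],0]]}}

```text
time: 7.95
tool_pos: [0.57, 0.1958, 0.2034]
tool_rot: [0.0, 0.027, 1.0, 0.0]
contact_force: [0.4, -0.0, -2.5]
gripper_width: 0.271
grasp_force: 59.7
```

Run:
```python
from h import *
s=state();r=s['tool_pos'][:2]-O;print(s['tool_pos'],s['contact_force'],r@X,r@Y)
```

```text
[0.57001326 0.19575386 0.20339743] [ 0.35404988 -0.04677028 -2.53682602] 0.009314009573060807 -0.02956632663619083
```

Emit:
{"op": "jog_arm", "data": {"targets": [[[0,-0.5,0],[0,0,0],0],[[0,-0.9,0],[0,0,0],0],[[0,-1.3,0],[0,0,0],0],[[0,-1.7,0],[0,0,0],0],[[0,-2.1,0],[0,0,0],0],[[0,-2.4,0],[0,0,0],0],[[0,-2.7,0],[0,0,0],0],[[0,-2.9,0],[0,0,0],0]]}}

```text
time: 8.95
tool_pos: [0.5662, 0.1238, 0.2033]
tool_rot: [0.0, 0.027, 1.0, 0.0]
contact_force: [-0.6, 0.5, -3.4]
gripper_width: 0.274
grasp_force: 59.8
```

Emit:
{"op": "jog_arm", "data": {"targets": [[[0,-0.2,0],[0,0,0],0],[[0,-0.4,0],[0,0,0],0],[[0,-0.6,0],[0,0,0],0],[[0,-0.8,0],[0,0,0],0],[[0,-1,0],[0,0,0],0],[[0,-1.2,0],[0,0,0],0],[[0,-1.4,0],[0,0,0],0],[[0,-1.6,0],[0,0,0],0]]}}

```text
time: 9.95
tool_pos: [0.564, 0.0839, 0.2032]
tool_rot: [-0.0, 0.026, 1.0, -0.0]
contact_force: [0.9, 0.3, -4.8]
gripper_width: 0.271
grasp_force: 59.8
```

Run:
```python
from h import *
s=state();r=s['tool_pos'][:2]-O;print(s['tool_pos'],s['contact_force'],r@X,r@Y)
C=campose('top');im,d=grab_frame('top');a=im[140:320,160:340]
im,d=grab_frame('side');b=im[200:380,130:390]
cv2.imwrite('pics/c2.png',cv2.resize(np.hstack([a,b]),None,fx=1.8,fy=1.8,interpolation=2)[:,:,::-1])
```

```text
[0.56401751 0.08387515 0.20324742] [ 0.88185592  0.31131461 -4.75514143] -0.102725176192693 -0.02943406505178648
```

View pics/c2.png

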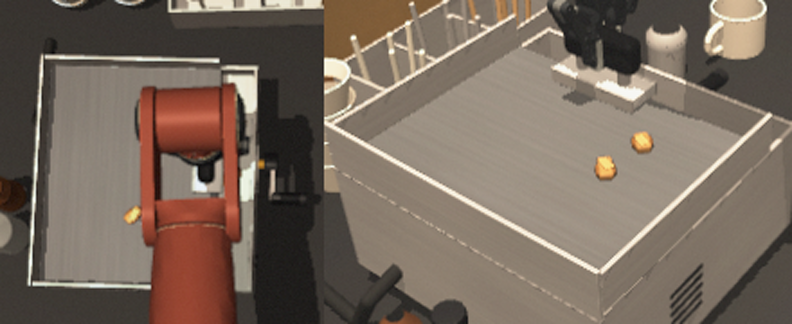

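The side view shows only two flakes left on the plate, at crop (605,167) and (642,142). The other four have gone over the edge. Next is sweep 2 at y = +0.064.

Emit:
{"op": "jog_arm", "data": {"targets": [[[0,0,-0.6],[0,0,0],0],[[0.3,0.5,-1.3],[0,0,0],0],[[1.5,2.2,-1.3],[0,0,0],0],[[2.7,4.2,-1.3],[0,0,0],0],[[3.5,6,-1.3],[0,0,0],0],[[3.74,6.9,-1.3],[0,0,0],0],[[3.74,6.9,-1.3],[0,0,0],0],[[3.74,6.9,-0.6],[0,0,0],0]]}}

```text
time: 11.05
tool_pos: [0.4811, 0.262, 0.2207]
tool_rot: [0.003, 0.026, 1.0, 0.001]
contact_force: [1.1, -0.4, -3.6]
gripper_width: 0.271
grasp_force: 60.4
```

Run:
```python
from h import *
s=state();r=s['tool_pos'][:2]-O;print(s['tool_pos'],s['contact_force'],r@X,r@Y,go([*pl(.07,.064),.2034],87))
```

```text
[0.48111465 0.26202792 0.22072487] [ 1.07598561 -0.40335031 -3.62785902] 0.07084464510965356 0.06267897173459826 ([0.06, -0.04, 0.69], [0.01, 0.04, -0.0])
```

Emit:
{"op": "jog_arm", "data": {"targets": [[[0.03,0,0.4],[0,0,0],0],[[0.03,0,0.6],[0,0,0],0],[[0.03,0,0.6],[0,0,0],0],[[0.03,-0.4,0.6],[0,0,0],0],[[0.03,-0.9,0.6],[0,0,0],0],[[0.03,-1.4,0.6],[0,0,0],0],[[0.03,-1.9,0.6],[0,0,0],0],[[0.03,-2.4,0.6],[0,0,0],0]]}}

```text
time: 12.05
tool_pos: [0.4759, 0.2006, 0.2034]
tool_rot: [0.0, 0.027, 1.0, 0.0]
contact_force: [0.1, 0.2, -4.1]
gripper_width: 0.275
grasp_force: 60.2
```

Emit:
{"op": "jog_arm", "data": {"targets": [[[0,-0.5,0],[0,0,0],0],[[0,-0.9,0],[0,0,0],0],[[0,-1.3,0],[0,0,0],0],[[0,-1.7,0],[0,0,0],0],[[0,-2.1,0],[0,0,0],0],[[0,-2.4,0],[0,0,0],0],[[0,-2.7,0],[0,0,0],0],[[0,-2.9,0],[0,0,0],0]]}}

```text
time: 13.05
tool_pos: [0.4721, 0.1288, 0.2033]
tool_rot: [0.0, 0.027, 1.0, 0.0]
contact_force: [-0.1, 0.1, -3.3]
gripper_width: 0.272
grasp_force: 60.2
```

Emit:
{"op": "jog_arm", "data": {"targets": [[[0,-0.2,0],[0,0,0],0],[[0,-0.4,0],[0,0,0],0],[[0,-0.6,0],[0,0,0],0],[[0,-0.8,0],[0,0,0],0],[[0,-1,0],[0,0,0],0],[[0,-1.2,0],[0,0,0],0],[[0,-1.4,0],[0,0,0],0],[[0,-1.65,0],[0,0,0],0]]}}

```text
time: 14.05
tool_pos: [0.4699, 0.0877, 0.2033]
tool_rot: [-0.0, 0.026, 1.0, -0.0]
contact_force: [-0.5, -0.4, -3.7]
gripper_width: 0.272
grasp_force: 60.2
```

Run:
```python
from h import *
s=state();r=s['tool_pos'][:2]-O;print(s['tool_pos'],s['contact_force'],r@X,r@Y)
print(go([*pl(-.16,-.03),.30],87,s))
```

```text
[0.46985045 0.08765729 0.20329833] [-0.5139805  -0.3646033  -3.66664197] -0.10387653916516101 0.06480187878796626
([-3.79, -2.24, -3.87], [-0.0, -0.0, -0.0])
```

Emit:
{"op": "jog_arm", "data": {"targets": [[[0,0,-0.6],[0,0,0],0],[[0,0,-1.8],[0,0,0],0],[[0,0,-2.8],[0,0,0],0],[[0,-1,-3],[0,0,0.6],0],[[0,-3,-3],[0,0,1.6],0],[[0,-5,-3],[0,0,2.7],0],[[0,-7,-3],[0,0,3.8],0],[[0,-9,-3],[0,0,4.9],0]]}}

```text
time: 15.05
tool_pos: [0.4581, -0.1383, 0.2799]
tool_rot: [0.001, 0.363, 0.932, 0.0]
contact_force: [0.7, -0.1, -3.1]
gripper_width: 0.277
grasp_force: 60.3
```

Emit:
{"op": "jog_arm", "data": {"targets": [[[0,0,0],[0,0,0],0],[[0,0,0],[0,0,0],0],[[0,0,0],[0,0,0],0]]}}

```text
time: 15.42
tool_pos: [0.4582, -0.1357, 0.2788]
tool_rot: [0.0, 0.359, 0.933, 0.0]
contact_force: [0.2, -0.3, -3.5]
gripper_width: 0.274
grasp_force: 60.6
```

Run:
```python
from h import *
s=state();print(s['tool_pos'],go([.4675,-.2734,.15],33.9,s))
for n in('top','side'):
    C=campose(n);im,d=grab_frame(n);P=cloud(C,d)
    h=cv2.cvtColor(im,cv2.COLOR_RGB2HSV)
    r=P[...,:2]-O;x=r@X;y=r@Y
    m=((h[...,0]>8)&(h[...,0]<28)&(h[...,1]>110)&(h[...,2]>70)&(abs(y)<.17)&(x>-.2)&(x<.15)&(P[...,2]>.1)).astype(np.uint8)
    k,l,st,ce=cv2.connectedComponentsWithStats(m)
    for i in range(1,k):
        if st[i,4]>8: q=l==i;print(n,ce[i].round(),st[i,4],np.median(x[q]).round(4),np.median(y[q]).round(4),np.median(P[q][:,2]).round(4))
    if n=='top': a=im[140:320,160:340]
    else: b=im[200:380,130:390]
cv2.imwrite('pics/c3.png',cv2.resize(np.hstack([a,b]),None,fx=1.8,fy=1.8,interpolation=2)[:,:,::-1])
```

```text
[ 0.458226   -0.13566077  0.27875224] ([-3.97, -3.84, 5.15], [0.0, 0.0, 1.75])
top [293. 208.] 46 -0.1438 -0.0862 0.133
top [292. 221.] 50 -0.1427 -0.051 0.1322
top [304. 231.] 11 -0.1756 -0.028 0.1045
top [288. 237.] 89 -0.1335 -0.0052 0.1365
top [288. 261.] 95 -0.1353 0.0604 0.135
```

View pics/c3.png

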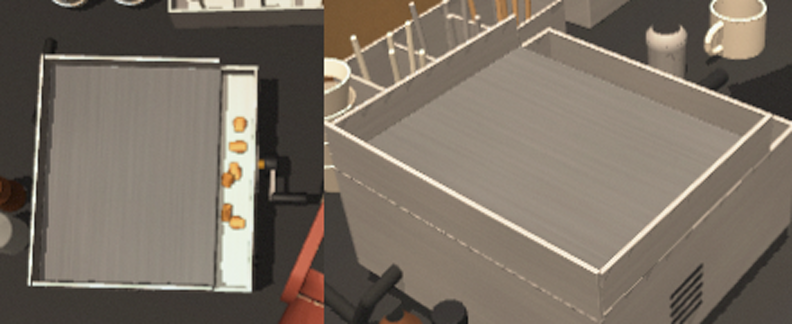

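The plate is clear: all six flakes are in the gutter, at crop (240,124), (238,147), a pair at (231,176) and a pair at (232,217). Now returning the scraper.

Emit:
{"op": "jog_arm", "data": {"targets": [[[-0.8,-0.8,0],[0,0,0.4],0],[[-2,-2,1],[0,0,1],0],[[-3.3,-3.2,2.5],[0,0,1.6],0],[[-3.97,-3.84,4],[0,0,1.75],0],[[-3.97,-3.84,5.5],[0,0,1.75],0],[[-3.97,-3.84,7],[0,0,1.75],0],[[-3.97,-3.84,8],[0,0,1.75],0],[[-3.97,-3.84,8],[0,0,1.75],0]]}}

```text
time: 16.52
tool_pos: [0.4656, -0.2725, 0.0757]
tool_rot: [-0.003, 0.471, 0.882, 0.001]
contact_force: [-0.2, 0.7, -2.8]
gripper_width: 0.276
grasp_force: 60.5
```

Run:
```python
from h import *
s=state();print(s['tool_pos'],s['joint_vel'].round(2),go([.4675,-.2734,.0327],33.9,s))
C=campose('top');im,d=grab_frame('top');P=cloud(C,d);x=(P[...,:2]-O)@X
h=cv2.cvtColor(im,cv2.COLOR_RGB2HSV);m=((h[...,0]>8)&(h[...,0]<28)&(h[...,1]>110)&(h[...,2]>70)).astype(np.uint8)
m[:200]=0;m[290:]=0;m[:,:275]=0;m[:,299:]=0
k,l,st,ce=cv2.connectedComponentsWithStats(m)
for i in range(1,k):
    if st[i,4]>8:q=l==i;print(st[i,4],x[q].min(),x[q].max(),P[q][:,2].min(),P[q][:,2].max())
```

```text
[ 0.4655982  -0.27247404  0.07570873] [-0.   -0.04 -0.05 -0.    0.01 -0.  ] ([-0.08, 0.05, 1.72], [-0.01, -0.04, -0.01])
46 -0.1525043997496361 -0.1353297726192514 0.1231056944132276 0.14244243997739958
50 -0.15401785539328322 -0.13101286465947928 0.12300461828554732 0.14241819677942136
90 -0.14669770430481655 -0.11866142787426262 0.12221441911698716 0.15231530711629482
97 -0.15488881466802393 -0.12071970726102588 0.12416625712165197 0.15064565075027558
```

Emit:
{"op": "jog_arm", "data": {"targets": [[[0,0,0.6],[0,0,0],0],[[0,0,1.2],[0,0,0],0],[[0,0,1.5],[0,0,0],0],[[0,0,1.65],[0,0,0],0],[[0,0,1.73],[0,0,0],0],[[0,0,1.73],[0,0,0],0],[[0,0,1.73],[0,0,0],0]]}}

```text
time: 17.45
tool_pos: [0.4672, -0.2747, 0.0355]
tool_rot: [0.0, 0.471, 0.882, -0.0]
contact_force: [-0.5, -0.1, -3.5]
gripper_width: 0.271
grasp_force: 60.8
```

Emit:
{"op": "jog_arm", "data": {"targets": [[[0,0,0.06],[0,0,0],0],[[0,0,0.11],[0,0,0],0],[[0,0,0.13],[0,0,0],0],[[0,0,0.13],[0,0,0],0]]}}

```text
time: 17.95
tool_pos: [0.467, -0.2745, 0.0323]
tool_rot: [-0.0, 0.471, 0.882, 0.0]
contact_force: [-2.0, 1.5, 1.2]
gripper_width: 0.274
grasp_force: 61.4
```

Contact: the foot now rests on the counter. Opening the gripper.

Emit:
{"op": "jog_arm", "data": {"targets": [[[0,0,0],[0,0,0],40],[[0,0,0],[0,0,0],70],[[0,0,0],[0,0,0],100],[[0,0,0],[0,0,0],100],[[0,0,0],[0,0,0],100]]}}

```text
time: 18.58
tool_pos: [0.467, -0.2745, 0.0318]
tool_rot: [0.0, 0.471, 0.882, -0.0]
contact_force: [-0.3, -0.7, -0.2]
gripper_width: 0.999
grasp_force: 0.0
```

Emit:
{"op": "jog_arm", "data": {"targets": [[[0,0,-0.6],[0,0,0],100],[[0,0,-1.8],[0,0,0],100],[[0,0,-3.5],[0,0,0],100],[[0,0,-5.5],[0,0,0],100],[[0,0,-7],[0,0,0],100],[[0,0,-7],[0,0,0],100],[[0,0,-7],[0,0,0],100],[[0,0,-7],[0,0,0],100]]}}

```text
time: 19.58
tool_pos: [0.4661, -0.2739, 0.2051]
tool_rot: [-0.002, 0.471, 0.882, 0.0]
contact_force: [-0.3, -0.8, -0.5]
gripper_width: 0.997
grasp_force: 0.0
```

Run:
```python
from h import *
s=state();C=campose('wrist',s);im,d=grab_frame('wrist')
P=cloud(C,d);print('tcp',s['tool_pos'])
near=np.hypot(P[...,0]-.466,P[...,1]+.273)<.08
for lo,hi in((.01,.025),(.055,.09)):
    m=near&(P[...,2]>lo)&(P[...,2]<hi)
    if m.sum()>20: print(lo,m.sum(),np.median(P[m][:,2]),cv2.minAreaRect((P[m][:,:2]*1000).astype(np.float32)))
im,d=grab_frame('top');T=cloud(campose('top'),d);r=T[...,:2]-O;x=r@X;y=r@Y
m=(x<-.205)&(x>-.28)&(abs(y)<.1)&(T[...,2]>.1)&(T[...,2]<.16);print('pin',m.sum(),np.median(T[m],0),y[m].min(),y[m].max(),x[m].min(),T[m][:,2].max())
K=pl(-.236,.0263);print(K,go([*K,.19],87,s))
```

```text
tcp [ 0.46613394 -0.2738651   0.20506919]
0.01 2858 0.01587102917776581 ((467.10009765625, -275.9290771484375), (44.08518600463867, 109.40373229980469), 33.79927062988281)
0.055 3682 0.0708409152614192 ((466.3853454589844, -274.94586181640625), (24.046619415283203, 89.08221435546875), 33.741737365722656)
pin 119 [ 0.50053565 -0.03770708  0.13445762] 0.017714230037014913 0.037084665828514614 -0.24968303362376196 0.14514929703388546
[ 0.50138476 -0.04630013] ([6.78, 6.23, 0.62], [0.0, -0.02, -6.65])
```

The scraper stands upright within 2 mm of where it started. Moving above the knob with the fingers shutting.

Emit:
{"op": "jog_arm", "data": {"targets": [[[0.8,0.7,0],[0,0,-0.6],50],[[2.2,2,0],[0,0,-1.6],0],[[3.6,3.3,0],[0,0,-2.7],0],[[5,4.6,0],[0,0,-3.8],0],[[6.1,5.6,0],[0,0,-4.9],0],[[6.7,6.2,0],[0,0,-6],0],[[6.78,6.23,0],[0,0,-6.65],0],[[6.78,6.23,0],[0,0,-6.65],0]]}}

```text
time: 20.68
tool_pos: [0.5018, -0.0466, 0.206]
tool_rot: [-0.001, 0.027, 1.0, 0.0]
contact_force: [0.2, 0.6, -0.7]
gripper_width: 0.004
grasp_force: 0.0
```

Emit:
{"op": "jog_arm", "data": {"targets": [[[0,0,0],[0,0,0],0],[[0,0,0],[0,0,0],0],[[0,0,0],[0,0,0],0]]}}

```text
time: 21.05
tool_pos: [0.5022, -0.0473, 0.2068]
tool_rot: [-0.0, 0.027, 1.0, 0.0]
contact_force: [-1.3, -0.4, 0.8]
gripper_width: -0.0
grasp_force: 0.0
```

Run:
```python
from h import *
s=state();r=s['tool_pos'][:2]-O;print(s['tool_pos'],s['gripper_width'],s['contact_force'],r@X,r@Y)
for a in(30,15,0,-15,-25,-36,-38):
    a=np.radians(a);print(go([*pl(-.235,-.029+.065*np.cos(a)),.105+.065*np.sin(a)],87,s))
```

```text
[ 0.50218893 -0.0472886   0.20676884] -4.433064240555426e-05 [-1.27961025 -0.43638058  0.77690431] -0.23694502848317361 0.02544520087466306
([0.07, 0.08, 2.77], [0.0, -0.0, -0.01])
([0.33, 0.08, 3.4], [0.0, -0.0, -0.01])
([0.42, 0.08, 4.07], [0.0, -0.0, -0.01])
([0.33, 0.08, 4.74], [0.0, -0.0, -0.01])
([0.18, 0.08, 5.17], [0.0, -0.0, -0.01])
([-0.07, 0.08, 5.6], [0.0, -0.0, -0.01])
([-0.13, 0.08, 5.67], [0.0, -0.0, -0.01])
```

Emit:
{"op": "jog_arm", "data": {"targets": [[[0.04,0.08,1.2],[0,0,0],0],[[0.07,0.08,2.3],[0,0,0],0],[[0.1,0.08,2.7],[0,0,0],0],[[0.2,0.08,3],[0,0,0],0],[[0.33,0.08,3.4],[0,0,0],0],[[0.4,0.08,3.7],[0,0,0],0],[[0.42,0.08,4.05],[0,0,0],0],[[0.42,0.08,4.05],[0,0,0],0]]}}

```text
time: 22.05
tool_pos: [0.4918, -0.0447, 0.1062]
tool_rot: [-0.0, 0.027, 1.0, -0.0]
contact_force: [-5.0, -0.0, 7.0]
gripper_width: 0.0
grasp_force: 3.3
```

Run:
```python
from h import *
s=state();r=s['tool_pos'][:2]-O;print(s['tool_pos'],s['contact_force'],r@X,r@Y,go([*pl(-.235,-.029+.065),.105],87,s))
im,d=grab_frame('top');T=cloud(campose('top'),d)
print(d.shape); b=im[190:290,270:370]
im,d=grab_frame('side');cv2.imwrite('pics/c4.png',cv2.resize(np.hstack([b,im[190:290,250:450]]),None,fx=2.6,fy=2.6)[:,:,::-1])
```

```text
[ 0.49179333 -0.04470591  0.10618216] [-5.03520434 -0.04970205  7.00567454] -0.23490994145490782 0.03596171713365303 ([0.0, -0.0, 0.05], [-0.0, -0.0, -0.01])
(480, 640)
```

View pics/c4.png

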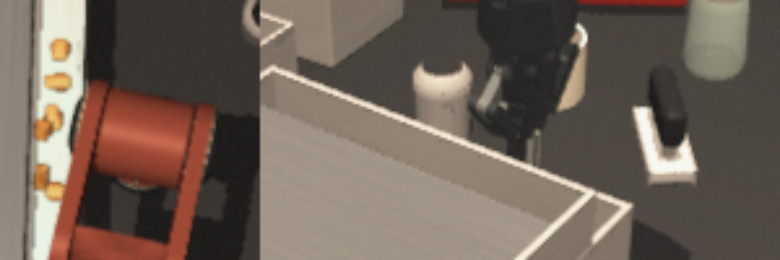

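The side view shows the shut fingers pressing behind the plancha's front corner, at crop (525,150). The scraper is undisturbed at (665,125), and the flakes are still in the gutter. The reaction is 7 N, which fits the spring, so I continue down the arc.

Emit:
{"op": "jog_arm", "data": {"targets": [[[-0.08,0,0.3],[0,0,0],0],[[-0.14,0,0.7],[0,0,0],0],[[-0.22,0,0.95],[0,0,0],0],[[-0.3,0,1.15],[0,0,0],0],[[-0.42,0,1.38],[0,0,0],0],[[-0.54,0,1.57],[0,0,0],0],[[-0.57,0,1.63],[0,0,0],0],[[-0.57,0,1.63],[0,0,0],0]]}}

```text
time: 23.15
tool_pos: [0.5061, -0.0453, 0.0651]
tool_rot: [-0.0, 0.026, 1.0, -0.0]
contact_force: [-5.0, 0.2, 6.6]
gripper_width: -0.003
grasp_force: 3.4
```

Emit:
{"op": "jog_arm", "data": {"targets": [[[0,0,0],[0,0,0],0],[[0,0,0],[0,0,0],0]]}}

```text
time: 23.4
tool_pos: [0.506, -0.0453, 0.0652]
tool_rot: [-0.0, 0.026, 1.0, -0.0]
contact_force: [-5.8, 0.6, 7.9]
gripper_width: 0.004
grasp_force: 3.3
```

Run:
```python
from h import *
s=state();r=s['tool_pos'][:2]-O;print(s['tool_pos'],s['contact_force'],r@X,r@Y)
C=campose('wrist',s);im,d=grab_frame('wrist');P=cloud(C,d);r=P[...,:2]-O;x=r@X;y=r@Y
cv2.imwrite('pics/w5.png',im[:,:,::-1])
m=(x<-.18)&(x>-.26)&(abs(y)<.06)&(P[...,2]>.02)&(P[...,2]<.12)
for lo in np.arange(-.26,-.17,.01):
    q=m&(x>=lo)&(x<lo+.01)
    if q.sum()>10:print(lo.round(3),q.sum(),np.percentile(y[q],[2,50,98]).round(4),np.percentile(P[q][:,2],[2,50,98]).round(4))
```

```text
[ 0.50602214 -0.04529026  0.06524107] [-5.79010618  0.59247577  7.9302575 ] -0.23474880719051666 0.021721823953665634
-0.26 988 [0.0225 0.0299 0.0359] [0.0588 0.1151 0.1198]
-0.25 2439 [0.0263 0.0333 0.0361] [0.0555 0.0939 0.1194]
-0.24 3876 [0.0128 0.033  0.0347] [0.0567 0.1026 0.119 ]
-0.23 2357 [0.0258 0.0329 0.036 ] [0.0556 0.0934 0.1194]
-0.22 1998 [0.0148 0.0292 0.0358] [0.0554 0.0654 0.1197]
-0.21 2087 [0.008  0.0262 0.036 ] [0.0554 0.0653 0.1198]
-0.2 682 [0.0098 0.018  0.0339] [0.0574 0.067  0.1195]
-0.19 80 [-0.0176 -0.0135 -0.012 ] [0.0814 0.0888 0.0935]
```

View pics/w5.png

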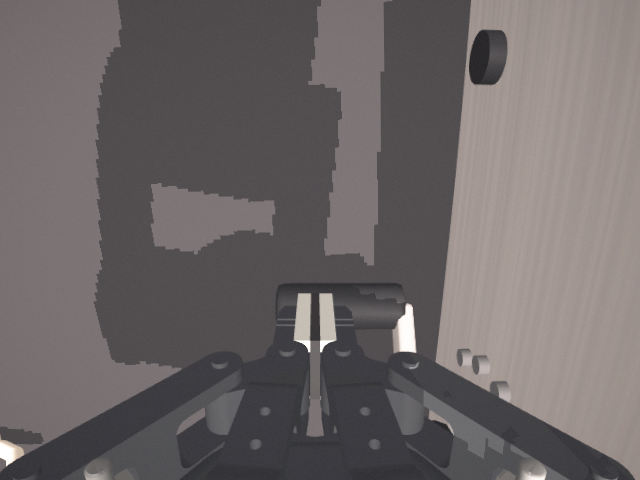

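The wrist view shows the pin under the shut finger tips (from (276,305) to (405,305)), squarely across it and clear of the panel. I'll press slightly further to gain margin toward the end stop.

Emit:
{"op": "jog_arm", "data": {"targets": [[[0,0,0.06],[0,0,0],0],[[0,0,0.06],[0,0,0],0],[[0,0,0.06],[0,0,0],0]]}}

```text
time: 23.82
tool_pos: [0.5066, -0.0453, 0.0642]
tool_rot: [0.0, 0.026, 1.0, -0.0]
contact_force: [-3.7, -0.6, 8.0]
gripper_width: 0.002
grasp_force: 3.8
```

Run:
```python
from h import *
s=state();print(s['tool_pos'],s['contact_force'])
C=campose('wrist',s);im,d=grab_frame('wrist');P=cloud(C,d);r=P[...,:2]-O;x=r@X;y=r@Y
m=(x<-.203)&(x>-.213)&(y<.045)&(y>0)&(P[...,2]>.04)&(P[...,2]<.075)
A=np.c_[2*y[m],2*P[m][:,2],np.ones(m.sum())];c=np.linalg.lstsq(A,y[m]**2+P[m][:,2]**2,rcond=None)[0]
print('pin circle y,z,r',c[:2],np.sqrt(c[2]+c[0]**2+c[1]**2),m.sum(), 'tap',np.pi/6-np.arcsin((c[1]-.095)/.065))
for lo in np.arange(0,.045,.004):
    q=m&(y>=lo)&(y<lo+.004)
    if q.sum()>5:print(lo.round(3),q.sum(),np.median(P[q][:,2]).round(4))
```

```text
[ 0.5065689  -0.04533354  0.06421205] [-3.67231732 -0.57791703  7.97665022]
pin circle y,z,r [0.02038776 0.05494038] 0.009379365400517464 1125 tap 1.1876367967212942
0.012 113 0.0621
0.016 182 0.0639
0.02 243 0.064
0.024 295 0.0621
0.028 291 0.0576
```

The circle fitted to the pin gives a tap angle of about 1.19 rad, held with 8 N. I'll hold a little longer, then hand in.

Emit:
{"op": "jog_arm", "data": {"targets": [[[0,0,0],[0,0,0],0],[[0,0,0],[0,0,0],0],[[0,0,0],[0,0,0],0],[[0,0,0],[0,0,0],0],[[0,0,0],[0,0,0],0],[[0,0,0],[0,0,0],0]]}}

```text
time: 24.62
tool_pos: [0.5066, -0.0454, 0.0642]
tool_rot: [0.0, 0.027, 1.0, -0.0]
contact_force: [-4.5, 0.5, 7.3]
gripper_width: -0.0
grasp_force: 3.8
```

```bash
python3 -c "
from h import *
s=state();print(s['tool_pos'],s['contact_force']);print(job_done())"
```

```text
[ 0.50657763 -0.04535837  0.06423703] [-4.4886284   0.47924806  7.29029832]
the job is handed in; nothing more can be done
None
```

I handed the job in at about 24.6 s: all six flakes are in the gutter, the scraper stands upright within about 2 mm of where it was, and the tap is held at about 1.19 rad, past the third click; the hand-in returned no verdict.

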